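Key the top tray onto the revolving desk tidy

TASK

The loose round tray is the top tier of the revolving desk tidy. Set it back on the tidy's drum so that the notch under the tray drops over the key inside the drum and the tray sits fully home and level; then turn tray and drum together until the tray's low open front faces the robot's side of the desk, and let go. Do not force the tray down, and leave the mug, the jar and the computer mouse where they stand.

Things in the scene. Friction and masses are not known exactly. Their poses are not given: they have to be found in the camera images.
- tidy: revolving desk tidy, plain grey, 138 mm across, 70 mm high; origin at the centre of its underside, on the drum's upright axis; its axes are parallel to the world's (-x towards the robot's side of the desk). The black foot stands fast. The open round drum on it turns stiffly either way without end (about 0.3 N m; pressing hard while twisting drags it along) and stays where it is left
- rim_centre (a point): point on the drum's axis at the height of its rim, 70 mm above the desk (does not turn with the drum). Bore 126 mm across. One key, an upright rib 10 mm wide, stands on the inside of the drum's wall, reaching inward to 52 mm from the axis; its flat top is 4 mm below the rim. Small stationery lies low in the drum, clear of the tray
- tray: loose round grey tray, 136 mm across, 88 mm high with handle, about 0.3 kg; origin at the centre of its underside, z up. Floor flange 14 mm above the origin; under it a ring, 121 mm outside, 113 mm inside, 14 mm deep, enters the drum's bore with 2.5 mm play. Wall 48 mm high, but only 27 mm over 57 degrees at the tray's own -x side: its open front
- tray_notch (a point): the notch in the tray's lower ring: 16 mm wide, full depth, 58 mm from the axis at the tray's own -x side, below the open front. Off the key, the ring stops on the key's top (tray origin 66 mm above the desk); over the key, the tray sinks 10 mm farther until the flange lies on the rim (origin 56 mm above the desk: home), and then turns the drum with it (3 degrees of play each way)
- tray_front (a point): middle of the low edge of the tray's open front: 68 mm out from the tray's axis along its own -x, 27 mm above its origin. The drum's own angle is not reported: at the start its key stands anywhere between 25 and 85 degrees round from the robot's side (-x) towards the robot's right (-y), to be found by eye or by touch
- tray_handle (a point): centre of the tray's handle bar, on the tray's axis, 77 mm above the tray's origin; the bar runs along the tray's y axis, 62 mm long, 12 mm thick along x, 22 mm high (66 to 88 mm above the origin), on two posts, free to grip across its thickness from above
- mug: white mug, 84 mm across, 97 mm high, a bystander behind the work; origin at the centre of its underside
- jar: glass jar with a screw lid, 71 mm across, 114 mm high, a bystander behind the work; origin at the centre of its underside
- mouse: black computer mouse, 112 x 59 x 35 mm, a bystander left of the work; origin at the centre of its underside
Mind the look-alikes: they are no part of the job. Leave any purple look-alike of the tidy alone.

How it is judged (in metres and radians):
On the way:
1. the tray sits fully home and level on the drum, its notch over the key (z of tray in the frame of tidy between 0.05 and 0.0585 m and horizontal distance between tray and tidy below 0.006 m and angle between tray's own z axis and vertical below 0.04 rad), for 0.2 s.
At the end, for the whole second after the job is handed in: the tray is at rest, level (within 2 degrees) and fully home with its notch over the key (at most 2.5 mm above its seat, axes within 6 mm), and its open front faces the robot's side of the desk (its middle within 21 mm sideways of the tidy's axis, about 18 degrees) (all of step 1 and x of tray_front in the frame of tidy below 0 m and y of tray_front in the frame of tidy between -0.021 and 0.021 m and linear speed of tray below 0.01 m/s and angular speed of tray below 0.1 rad/s); the robot touches nothing.
It fails at once if the tray is forced down on the tidy (more than 60 N between them) (contact force between tray and tidy above 60 N).
It fails at once if the mug, the jar or the computer mouse is moved by more than 30 mm (distance of any of mug, jar, mouse from where it was at the start of the episode above 0.03 m).
It also fails if it takes over 54 s, if anything falls off the work surface, if the arm or the gripper's body presses on something with over 40 N, if the wrist force passes 120 N, or if a joint passes its speed limit or range.

ROBOT

A 6-joint arm with a two-finger parallel gripper is mounted at the origin on a cart in front of the work surface, level with it; the furniture and walls round the work are solid. World frame = base frame: x ahead of the robot, y to its left, z up, the work surface at z = 0. Lengths are in mm, angles in degrees, forces in N, time in s.
With the tool pointing down it reaches from about 300 to 850 mm from the base axis. Payload 4.2 kg.
Tool frame: the origin (TCP) lies on the centre line of the jaws, within the pads' length; the fingertips stand 8 mm ahead of it and the grasp point (between the pads) lies 11 mm behind it; z points along the fingers, y is the line along which they close (so a half turn about z gives the same grasp; the last joint's range is limited). The gripper opens to 91 mm and grips with 3 to 60 N. Pads are 32 mm wide; open, the fingers measure 118 mm over their backs; the gripper's body (76 mm by 178 mm) begins 60 mm behind the grasp point.
Start: joints at [-70.302, 18.312, 89.639, -0, 72.044, -1.146], TCP at [204.605, -537.382, 221.976] pointing down, gripper open.
Joint ranges: [-177.97, 177.97], [-48.28, 115.42], [12.27, 149.76], [-77.06, 257.06], [2.81, 150.46], [-146.56, 146.56]. Speed limits (degrees/s): [147.25, 147.25, 180, 180, 180, 180].

INTERFACE

Orientations are given as [roll, pitch, yaw] about the fixed x, y, z axes, in that order (R = Rz(yaw) Ry(pitch) Rx(roll)).
In Python, from workcell import telemetry, eyes, ticket gives the robot as it stands. The module is installed in compiled form; this text tells all that it offers.
- The arm moves only by the shell command python3 -m crank 'ROWS' [OPENING] [FORCE]. ROWS is JSON, a list of rows, each an object of numbers: "dx", "dy", "dz": the shift along the world's x, y, z normalised to -1 to 1, where 1 is 80 cm; "yaw": the turn about the world's z normalised to -1 to 1, where 1 is 5 degrees. A call has 1 to 10 rows; each row shifts and turns the commanded pose from where the row before left it; what a row does not reach is not made up. A row lasts 1/8 s, in which the tool goes at most 62.5 mm and 10.7 degrees, less where a joint would pass 70% of its speed; a pose out of reach is approached as far as the arm can. A call with a number of a shift or a turn outside -1 to 1 is refused whole. A call with a gripper value outside its range is refused whole. OPENING is the opening, from 0 (shut) to 1 (fully open), set as the call begins (- or left out, the last holds). The fingers move at their own pace and stop on an object; FORCE is the grip in N (left out, the last holds). Time passes only in rows, so rows that do not move let the fingers close. It gives the time, the measured TCP pose, the force, the opening and the grip force at its end, in the units of the state.
- telemetry.state(): the state, without advancing time (a new reading comes with each control period).
- eyes.grab_frame(name): name is "scene" or "top"; returns the picture (420x560x3 uint8, red, green, blue); there is no depth.
- eyes.calibration(name): a dict with "camera_matrix" (3x3 intrinsics, pixels), "k1" (the pictures are not rectified: a ray, as slopes to the right and down, at radius r is drawn at 1 + k1 r^2 times it, then the intrinsics apply), "world_from_camera" (4x4, takes a point from camera to world coordinates). Camera axes: x right, y down, z forward; pixel columns grow to the right and rows downward; lengths in mm; the calibration is good to about 2 mm. A picture is of the moment at which its call begins. calibration takes no time and is no camera call.
- ticket.job_done(): hands the job in; it is judged then, once.
The state is a dict: "time_s": time; "qpos": joint angles; "qvel": joint speeds; "effort": joint torques, N m; "ee_pos": TCP position; "ee_rot": TCP orientation; "force": force on the tool from outside, world axes, zero at the start; "torque": the same for the moment, N m; "gripper_width": finger opening in mm; "gripper_force": force on a finger pad.
Only numpy, scipy, OpenCV 4.12 (cv2) and the standard library are available. Lean on these libraries where they do the work, as an engineer would, in place of code of your own. Each camera call takes 0.05 s, during which the arm holds its last target. There are 200 camera calls.

## Working session

There is one attempt and no reset: what is moved stays moved. The work goes in short steps, Python scripts to look and compute and a shell command to move; the robot and the scene stay as the last step left them, time stands still between calls to the robot, and variables do not carry over. Pictures are saved under pics/ and viewed, at most 10 in all, crops included, and the job is handed in when it is done.

```bash
mkdir -p pics
cat > h.py <<'E'
import numpy as np, cv2
from workcell import telemetry, eyes, ticket
def save(cam,fn,box=None,s=1):
    im=eyes.grab_frame(cam)[:,:,::-1]
    cv2.imwrite('pics/full_'+fn,im)
    if box: im=im[box[1]:box[3],box[0]:box[2]]
    cv2.imwrite('pics/'+fn,cv2.resize(im,None,fx=s,fy=s,interpolation=cv2.INTER_CUBIC))
def ray(cam,u,v):
    c=eyes.calibration(cam);K=np.array(c['camera_matrix']);T=np.array(c['world_from_camera'])
    d=np.array([(u-K[0,2])/K[0,0],(v-K[1,2])/K[1,1]]);s=d.copy()
    for _ in range(20): s=d/(1+c['k1']*(s@s))
    return T[:3,3],T[:3,:3]@np.array([*s,1])
def at(cam,u,v,z):
    o,d=ray(cam,u,v);return (o+d*(z-o[2])/d[2]).round(1)
def proj(cam,p):
    c=eyes.calibration(cam);K=np.array(c['camera_matrix']);T=np.array(c['world_from_camera'])
    q=T[:3,:3].T@(np.array(p,float)-T[:3,3]);s=q[:2]/q[2];s=s*(1+c['k1']*(s@s))
    return (K[:2,:2]@s+K[:2,2]).round(1)
E
python3 - <<'E'
from h import *
save('scene','a.png',None,1.4);save('top','b.png',None,1.4)
for c in('scene','top'):print(eyes.calibration(c))
print(telemetry.state())
E
```

```text
{'camera_matrix': array([[459.11141234,   0.        , 280.2682972 ],
       [  0.        , 459.11141234, 201.64944793],
       [  0.        ,   0.        ,   1.        ]]), 'k1': -0.07735460404215883, 'world_from_camera': array([[-9.08976319e-01, -2.00835961e-01,  3.65276564e-01,
         1.10651068e+02],
       [-4.16779785e-01,  4.22046629e-01, -8.05090836e-01,
         1.09863937e+03],
       [ 7.52744936e-03, -8.84048392e-01, -4.67334759e-01,
         6.53068338e+02],
       [ 0.00000000e+00,  0.00000000e+00,  0.00000000e+00,
         1.00000000e+00]])}
{'camera_matrix': array([[391.96796895,   0.        , 285.02513729],
       [  0.        , 391.96796895, 205.9773463 ],
       [  0.        ,   0.        ,   1.        ]]), 'k1': 0.00776000048428632, 'world_from_camera': array([[-1.39259134e-02, -9.94975741e-01,  9.91430466e-02,
         4.56710858e+02],
       [-9.99452219e-01,  1.68281097e-02,  2.84969649e-02,
         1.02064434e+02],
       [-3.00221788e-02, -9.86918916e-02, -9.94665059e-01,
         9.31118199e+02],
       [ 0.00000000e+00,  0.00000000e+00,  0.00000000e+00,
         1.00000000e+00]])}
{'time_s': 0.1, 'qpos': array([-7.03023588e+01,  1.83476198e+01,  8.96999606e+01, -2.17881580e-03,
        7.20435373e+01, -1.14606536e+00]), 'qvel': array([ 0.07944929, -0.10165609, -0.21317235,  0.0132916 ,  0.00886638,
        0.01447015]), 'effort': array([ 9.96192684e-04, -4.13332272e+01, -2.32509720e+01,  7.29424506e-02,
        4.22398327e-02, -6.19332877e-05]), 'ee_pos': array([ 204.43561172, -536.95685385,  221.204245  ]), 'ee_rot': array([-1.79908859e+02,  2.48733314e-04,  2.08443801e+01]), 'force': array([ 0.40137483,  0.52886722, -0.49191412]), 'torque': array([-0.03442525,  0.00740449,  0.03184443]), 'gripper_force': 0.0, 'gripper_width': 91.50578087403508}
```

View pics/a.png

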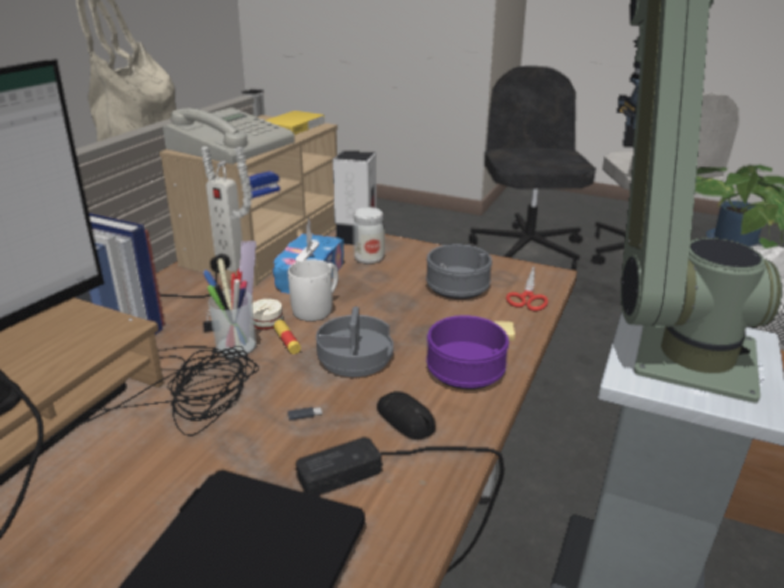

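View pics/b.png

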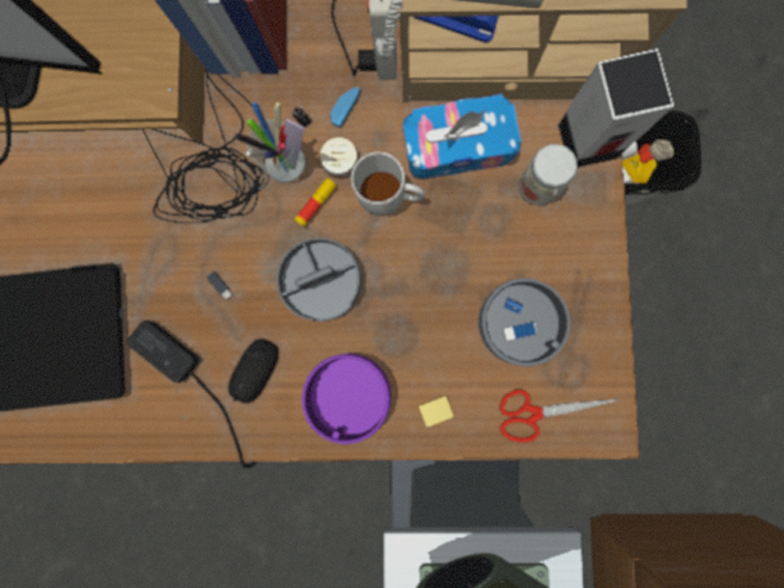

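The top view shows the loose tray at about (320,280) with its handle bar running up-right, and the grey tidy at about (525,322) with its key near (551,346). The purple look-alike is at (347,397), and the mug, jar and mouse are clear of the path. I'll enlarge the tray and the tidy.

Run:
```python
from h import *
b=cv2.imread('pics/full_b.png');a=cv2.imread('pics/full_a.png')
R=lambda im,x,y,w,h:cv2.resize(im[y:y+h,x:x+w],(390,290),interpolation=cv2.INTER_CUBIC)
o=np.vstack([np.hstack([R(b,185,160,94,70),R(b,330,195,94,70)]),np.hstack([R(a,215,215,78,58),R(a,290,165,78,58)])])
cv2.imwrite('pics/c.png',o)
```

```text
(no output)
```

View pics/c.png

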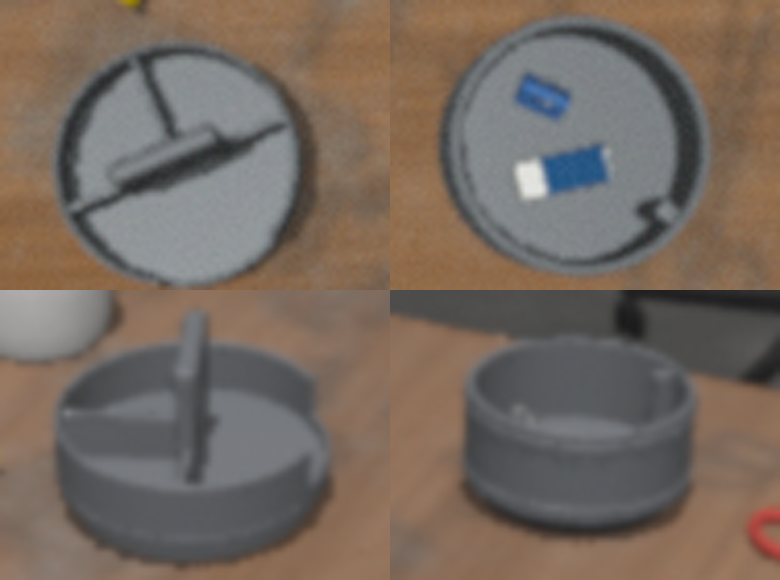

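The crop shows the tray's bar from about (113,172) to (213,134), with the divider going up-left, so the low front faces lower right. The scene view shows the same. The drum's key top is the light patch at about (664,210). Next I compute poses.

Run:
```python
from h import *
s=390/94
T=lambda x,y:(185+x/s,160+y/s); D=lambda x,y:(330+(x-390)/s,195+y/s)
l=at('top',*T(113,173),88);r=at('top',*T(213,134),88)
print('bar',l,r,np.linalg.norm(l-r),(l+r)/2,np.degrees(np.arctan2(*(l-r)[[1,0]])))
# outer silhouettes
for n,F,z,pts in(('tray',T,62,[(55,165),(302,165),(180,42),(185,285)]),('drum',D,70,[(441,148),(711,145),(570,16),(575,274)])):
    P=np.array([at('top',*F(*p),z) for p in pts]);print(n,P.tolist(),(P[0,1]+P[1,1])/2,(P[2,0]+P[3,0])/2,P[0,1]-P[1,1],P[2,0]-P[3,0])
print('key',at('top',*D(664,210),66))
m=np.array
# bright rim ellipse fit
for cx,cy in [(0,0)]:
    pass
# scene check for the drum rim: left, right, back, front of rim outer
S=lambda x,y:(290+(x-390)/5,165+(y-290)/5)
P=[at('scene',*S(*p),70) for p in [(466,395),(696,400),(580,338),(580,452)]];print('scene drum',P)
S2=lambda x,y:(215+x/5,215+(y-290)/5)
print('scene bar', at('scene',*S2(182,372),88),at('scene',*S2(197,315),88), at('scene',*S2(205,318),88))
print('scene key',at('scene',*S(662,375),66))
```

```text
bar [552.8 284.6  88. ] [572.5 231.9  88. ] 56.26170989225269 [562.65 258.25  88.  ] 110.49644904853076
tray [[560.7, 321.8, 62.0], [558.3, 187.7, 62.0], [626.9, 253.8, 62.0], [494.6, 251.1, 62.0]] 254.75 560.75 134.10000000000002 132.29999999999995
drum [[486.2, 2.3, 70.0], [485.7, -138.5, 70.0], [555.0, -67.7, 70.0], [419.6, -65.3, 70.0]] -68.1 487.3 140.8 135.39999999999998
key [ 452.1 -113.7   66. ]
scene drum [array([541.5, -25.5,  70. ]), array([418.2, -77.2,  70. ]), array([ 508.1, -130.2,   70. ]), array([457.4,  14.4,  70. ])]
scene bar [551.2 290.   88. ] [569.4 239.7  88. ] [564.6 240.6  88. ]
scene key [ 448.7 -109.4   66. ]
```

Estimates:
- **Tray:** (562,257), yaw 20°.
- **Drum:** (487,-69), with the key at about 52°.

I move over the tray with tool yaw 110.

```bash
R='x'; python3 -m crank '[{"dx":0.0223,"dy":0.0496,"yaw":0.89},{"dx":0.0223,"dy":0.0496,"yaw":0.89},{"dx":0.0223,"dy":0.0496,"yaw":0.89},{"dx":0.0223,"dy":0.0496,"yaw":0.89},{"dx":0.0223,"dy":0.0496,"yaw":0.89},{"dx":0.0223,"dy":0.0496,"yaw":0.89},{"dx":0.0223,"dy":0.0496,"yaw":0.89},{"dx":0.0223,"dy":0.0496,"yaw":0.89},{"dx":0.0223,"dy":0.0496,"yaw":0.89},{"dx":0.0223,"dy":0.0496,"yaw":0.89}]' 0.6 40
python3 -m crank '[{"dx":0.0223,"dy":0.0496,"yaw":0.89},{"dx":0.0223,"dy":0.0496,"yaw":0.89},{"dx":0.0223,"dy":0.0496,"yaw":0.89},{"dx":0.0223,"dy":0.0496,"yaw":0.89},{"dx":0.0223,"dy":0.0496,"yaw":0.89},{"dx":0.0223,"dy":0.0496,"yaw":0.89},{"dx":0.0223,"dy":0.0496,"yaw":0.89},{"dx":0.0223,"dy":0.0496,"yaw":0.89},{"dx":0.0223,"dy":0.0496,"yaw":0.89},{"dx":0.0223,"dy":0.0496,"yaw":0.89}]'
python3 - <<'E'
from h import *
from scipy.optimize import least_squares
s=390/94
T=lambda x,y:(185+x/s,160+y/s)
t=np.linspace(0,2*np.pi,361)
def ext(cam,c,R,z):
    q=np.array([proj(cam,(c[0]+R*np.cos(k),c[1]+R*np.sin(k),z)) for k in t]);return np.array([q[:,0].min(),q[:,0].max(),q[:,1].min(),q[:,1].max()])
S=lambda x,y:(290+(x-390)/5,165+(y-290)/5)
l,r,b,f=[S(*p) for p in [(466,395),(696,400),(580,336),(580,452)]]
m=np.array([l[0],r[0],b[1],f[1]])
for w in ([1,1,1,1],[1,1,1,0]):
    o=least_squares(lambda c:np.array(w)*(ext('scene',c,69,70)-m),[487,-69],diff_step=1e-2);print('scene drum',o.x,o.fun)
E
```

```text
validation failed for argument at $[0]...
validation failed for argument at $[0]...
Traceback (most recent call last):
  File "h.py", line 16, in proj
    c=eyes.calibration(cam);K=np.array(c['camera_matrix']);T=np.array(c['world_from_camera'])
ValueError: time passes only in moves, steps and waits
```

The rows probably need all four keys. I'll try that and cache the calibration.

```bash
python3 -m crank '[{"dx":0.0223,"dy":0.0496,"dz":0,"yaw":0.89},{"dx":0.0223,"dy":0.0496,"dz":0,"yaw":0.89},{"dx":0.0223,"dy":0.0496,"dz":0,"yaw":0.89},{"dx":0.0223,"dy":0.0496,"dz":0,"yaw":0.89},{"dx":0.0223,"dy":0.0496,"dz":0,"yaw":0.89},{"dx":0.0223,"dy":0.0496,"dz":0,"yaw":0.89},{"dx":0.0223,"dy":0.0496,"dz":0,"yaw":0.89},{"dx":0.0223,"dy":0.0496,"dz":0,"yaw":0.89},{"dx":0.0223,"dy":0.0496,"dz":0,"yaw":0.89},{"dx":0.0223,"dy":0.0496,"dz":0,"yaw":0.89}]' 0.6 40
sed -i 's/eyes.calibration(cam)/C(cam)/; 2a import functools\nC=functools.lru_cache(None)(lambda n:eyes.calibration(n))' h.py
python3 - <<'E'
from h import *
from scipy.optimize import least_squares
t=np.linspace(0,2*np.pi,361)
def ext(cam,c,R,z):
    q=np.array([proj(cam,(c[0]+R*np.cos(k),c[1]+R*np.sin(k),z)) for k in t]);return np.array([q[:,0].min(),q[:,0].max(),q[:,1].min(),q[:,1].max()])
S=lambda x,y:(290+(x-390)/5,165+(y-290)/5)
l,r,b,f=[S(*p) for p in [(466,395),(696,400),(580,336),(580,452)]]
m=np.array([l[0],r[0],b[1],f[1]])
for w in ([1,1,1,1],[1,1,1,0]):
    o=least_squares(lambda c:np.array(w)*(ext('scene',c,69,70)-m),[487,-69],diff_step=1e-2);print('scene drum',o.x,o.fun)
E
```

```text
time_s: 1.35
ee_pos: [383.2, -139.2, 221.8]
ee_rot: [-180.0, 0.0, 65.5]
force: [1.0, -0.9, -0.1]
gripper_width: 54.7
gripper_force: 0.0
scene drum [483.00045815 -60.21119451] [-0.6  0.7  1.1 -1.5]
scene drum [485.81567446 -67.84406672] [-0.5  0.5  0.  -0. ]
```

```bash
python3 -m crank '[{"dx":0.0223,"dy":0.0496,"dz":0,"yaw":0.89},{"dx":0.0223,"dy":0.0496,"dz":0,"yaw":0.89},{"dx":0.0223,"dy":0.0496,"dz":0,"yaw":0.89},{"dx":0.0223,"dy":0.0496,"dz":0,"yaw":0.89},{"dx":0.0223,"dy":0.0496,"dz":0,"yaw":0.89},{"dx":0.0223,"dy":0.0496,"dz":0,"yaw":0.89},{"dx":0.0223,"dy":0.0496,"dz":0,"yaw":0.89},{"dx":0.0223,"dy":0.0496,"dz":0,"yaw":0.89},{"dx":0.0223,"dy":0.0496,"dz":0,"yaw":0.89},{"dx":0.0223,"dy":0.0496,"dz":0,"yaw":0.89}]'
python3 -m crank '[{"dx":0,"dy":0,"dz":-0.05,"yaw":0},{"dx":0,"dy":0,"dz":-0.05,"yaw":0},{"dx":0,"dy":0,"dz":-0.04,"yaw":0},{"dx":0,"dy":0,"dz":0,"yaw":0},{"dx":0,"dy":0,"dz":0,"yaw":0}]'
python3 - <<'E'
from h import *
save('top','d.png',(170,130,310,235),5)
E
```

```text
time_s: 2.6
ee_pos: [561.6, 257.5, 221.4]
ee_rot: [-180.0, 0.0, 110.0]
force: [-0.7, 0.5, 0.3]
gripper_width: 55.0
gripper_force: 0.0
time_s: 3.22
ee_pos: [562.2, 256.5, 111.1]
ee_rot: [179.9, -0.0, 109.8]
force: [-0.7, 0.2, -0.2]
gripper_width: 55.0
gripper_force: 0.0
```

View pics/d.png

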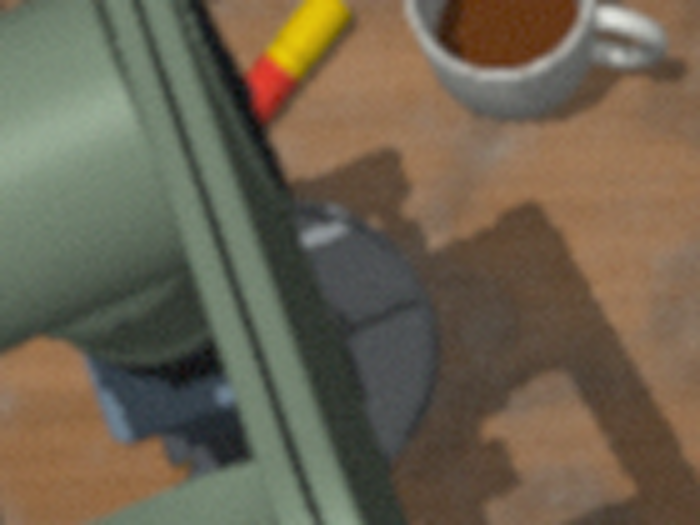

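The arm hides the bar in the top view, and the rest of the scene is unchanged. The two cameras agree on the bar, so I descend 45 mm and grip.

```bash
python3 -m crank '[{"dx":0,"dy":0,"dz":-0.028,"yaw":0},{"dx":0,"dy":0,"dz":-0.028,"yaw":0},{"dx":0,"dy":0,"dz":0,"yaw":0},{"dx":0,"dy":0,"dz":0,"yaw":0}]'
python3 -m crank '[{"dx":0,"dy":0,"dz":0,"yaw":0},{"dx":0,"dy":0,"dz":0,"yaw":0},{"dx":0,"dy":0,"dz":0,"yaw":0},{"dx":0,"dy":0,"dz":0,"yaw":0},{"dx":0,"dy":0,"dz":0,"yaw":0},{"dx":0,"dy":0,"dz":0,"yaw":0}]' 0 45
python3 - <<'E'
from h import *
save('scene','e.png',(190,150,330,255),5)
E
```

```text
time_s: 3.78
ee_pos: [562.5, 256.7, 67.0]
ee_rot: [179.8, -0.0, 109.8]
force: [-0.9, 0.3, 1.1]
gripper_width: 54.5
gripper_force: 0.0
time_s: 4.53
ee_pos: [561.8, 256.3, 65.3]
ee_rot: [179.9, 0.0, 109.8]
force: [1.2, -0.0, 0.8]
gripper_width: 11.4
gripper_force: 45.0
```

View pics/e.png

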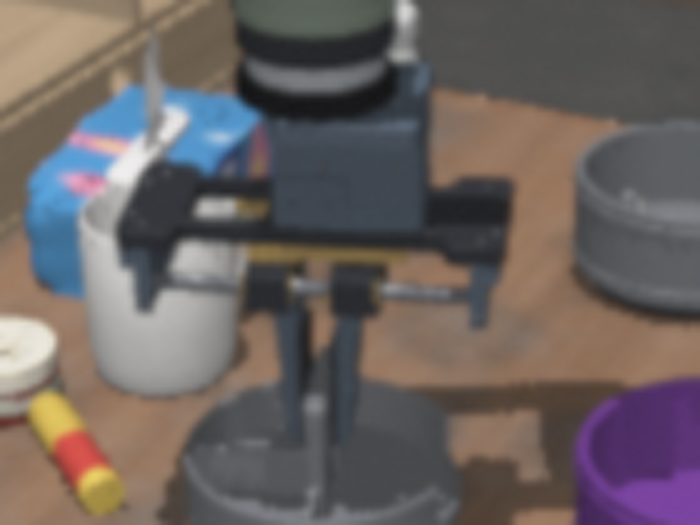

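The picture shows the bar between the fingers at about (315,400), and the width of 11.4 mm means it is gripped. I lift and carry it over the drum, turning to line up with the key (tool yaw 142).

```bash
python3 -m crank '[{"dx":0,"dy":0,"dz":0.02,"yaw":0},{"dx":0,"dy":0,"dz":0.05,"yaw":0},{"dx":0,"dy":0,"dz":0.05,"yaw":0},{"dx":0,"dy":0,"dz":0.02,"yaw":0}]'
python3 -m crank '[{"dx":-0.0118,"dy":-0.0507,"dz":0,"yaw":0.8},{"dx":-0.0118,"dy":-0.0507,"dz":0,"yaw":0.8},{"dx":-0.0118,"dy":-0.0507,"dz":0,"yaw":0.8},{"dx":-0.0118,"dy":-0.0507,"dz":0,"yaw":0.8},{"dx":-0.0118,"dy":-0.0507,"dz":0,"yaw":0.8},{"dx":-0.0118,"dy":-0.0507,"dz":0,"yaw":0.8},{"dx":-0.0118,"dy":-0.0507,"dz":0,"yaw":0.8},{"dx":-0.0118,"dy":-0.0507,"dz":0,"yaw":0.8},{"dx":0,"dy":0,"dz":0,"yaw":0},{"dx":0,"dy":0,"dz":0,"yaw":0}]'
python3 - <<'E'
from h import *
save('top','f.png',(310,160,450,265),5);save('scene','g.png',(260,120,400,225),5)
print(telemetry.state()['torque'])
E
```

```text
time_s: 5.08
ee_pos: [562.0, 256.5, 179.9]
ee_rot: [179.8, -0.0, 109.8]
force: [0.7, 0.6, -4.3]
gripper_width: 11.9
gripper_force: 45.0
time_s: 6.32
ee_pos: [485.4, -67.8, 176.7]
ee_rot: [-180.0, -0.1, 141.8]
force: [-0.9, 0.5, -3.9]
gripper_width: 12.1
gripper_force: 45.0
[ 0.02815348 -0.1886836  -0.04312553]
```

View pics/g.png

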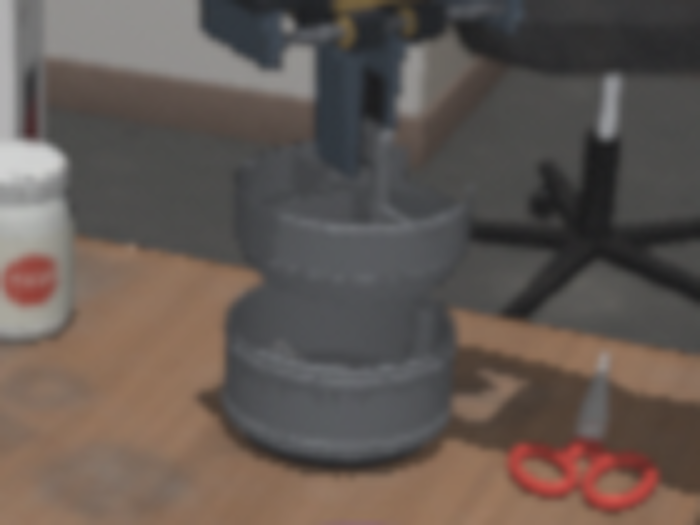

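The tray hangs level above the drum: the tray spans about x 235–470 and the drum 226–456 in the crop. I check the alignment numerically.

Run:
```python
from h import *
t=np.linspace(0,2*np.pi,181)
def U(c,R,z):
    q=np.array([proj('scene',(c[0]+R*np.cos(k),c[1]+R*np.sin(k),z)) for k in t])[:,0];return ((np.array([q.min(),q.max()])-260)*5).round()
for z in (126,140,160): print('tray',z,U((485.4,-67.8),68,z))
for c in ((486.5,-68.5),(483,-68.5),(486.5,-65)): print('drum',c,U(c,69,70),U(c,69,30))
```

```text
tray 126 [229. 466.]
tray 140 [229. 468.]
tray 160 [231. 470.]
drum (486.5, -68.5) [222. 458.] [221. 452.]
drum (483, -68.5) [228. 463.] [226. 458.]
drum (486.5, -65) [221. 456.] [218. 451.]
```

Alignment is within about 1.5 mm, so I lower to just above the rim with a +1.5 mm x correction.

```bash
python3 -m crank '[{"dx":0.001,"dy":-0.0005,"dz":-0.02,"yaw":0},{"dx":0.0009,"dy":0,"dz":-0.017,"yaw":0},{"dx":0,"dy":0,"dz":-0.01,"yaw":0},{"dx":0,"dy":0,"dz":0,"yaw":0},{"dx":0,"dy":0,"dz":0,"yaw":0}]'
python3 -m crank '[{"dx":0,"dy":0,"dz":-0.003,"yaw":0},{"dx":0,"dy":0,"dz":-0.003,"yaw":0},{"dx":0,"dy":0,"dz":0,"yaw":0}]'
python3 -c "
from h import *
print(telemetry.state()['torque'])"
```

```text
time_s: 7.05
ee_pos: [487.8, -68.6, 139.9]
ee_rot: [180.0, 0.0, 141.9]
force: [0.3, 0.2, -3.1]
gripper_width: 11.8
gripper_force: 45.0
time_s: 7.42
ee_pos: [487.6, -68.8, 135.1]
ee_rot: [180.0, 0.0, 141.8]
force: [-0.4, -0.3, -2.0]
gripper_width: 11.6
gripper_force: 45.0
[ 0.02205212 -0.09547934 -0.00525855]
```

```bash
python3 -m crank '[{"dx":0,"dy":0,"dz":-0.0025,"yaw":0},{"dx":0,"dy":0,"dz":0,"yaw":0}]'
python3 -m crank '[{"dx":0,"dy":0,"dz":-0.0025,"yaw":0},{"dx":0,"dy":0,"dz":0,"yaw":0}]'
python3 -c "
from h import *
print(telemetry.state()['torque'])"
```

```text
time_s: 7.68
ee_pos: [488.3, -69.3, 134.3]
ee_rot: [180.0, 0.2, 141.9]
force: [0.3, -2.6, 6.5]
gripper_width: 11.5
gripper_force: 45.0
time_s: 7.92
ee_pos: [489.3, -70.2, 133.2]
ee_rot: [180.0, 0.3, 141.9]
force: [-1.3, -4.6, 9.4]
gripper_width: 11.8
gripper_force: 45.0
[-0.35927477  0.25733149  0.15338155]
```

Contact came at about 12 N with TCP z 133–134, so it could be the rim or the key top. I look.

Run:
```python
from h import *
a=eyes.grab_frame('scene')[:,:,::-1];b=eyes.grab_frame('top')[:,:,::-1]
R=lambda im,x,y,w,h:cv2.resize(im[y:y+h,x:x+w],(400,400),interpolation=cv2.INTER_CUBIC)
cv2.imwrite('pics/i.png',np.hstack([R(a,300,140,60,60),R(b,325,180,100,100)]))
print(telemetry.state()['ee_pos'],telemetry.state()['force'],telemetry.state()['torque'])
```

```text
[489.27693677 -70.15725409 133.2233087 ] [-0.55935727 -5.16952814 10.24037814] [-0.38826552  0.20704477  0.10630496]
```

View pics/i.png

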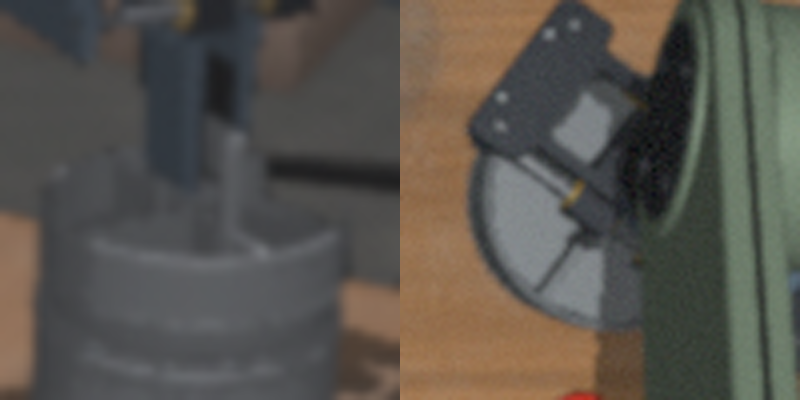

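The top crop shows the tray wall's left edge at (470,205) and its bottom edge at (605,328). I convert these at the wall-top height.

Run:
```python
from h import *
f=lambda x,y,z:at('top',325+(x-400)/4,180+y/4,z)
for z in(114,118):print(f(470,205,z),f(605,328,z), 'centre',f(605,328,z)[0]+68,f(470,205,z)[1]-68)
for p in [(500,280),(545,315),(480,255)]: 
    q=f(*p,116);print(p,q,np.linalg.norm(q[:2]-[488.5,-69.5]))
o=cv2.imread('pics/full_b.png',0)
d=o[195:265,330:424];e=cv2.HoughCircles(cv2.GaussianBlur(cv2.resize(d,None,fx=4,fy=4),(5,5),0),cv2.HOUGH_GRADIENT,1.0,20,param1=80,param2=30,minRadius=90,maxRadius=145)
for c in e[0][:4]:
    print(c,at('top',330+c[0]/4,195+c[1]/4,70),c[2]/4*861/392)
```

```text
[483.5   7.  114. ] [419.5 -60.1 114. ] centre 487.5 -61.0
[483.4   7.5 118. ] [419.7 -59.3 118. ] centre 487.7 -60.5
(500, 280) [444.7  -7.  116. ] 76.31965670782331
(545, 315) [426.6 -29.4 116. ] 73.75377956416875
(480, 255) [457.6   2.9 116. ] 78.71829520511734
[165.5 147.5 110.9] [482.7 -60.7  70. ] 60.89598
```

The picture suggests the ring is resting on the rim. The side force is towards -y, so I ease up, shift -y and test again.

```bash
python3 -m crank '[{"dx":0,"dy":0,"dz":0.004,"yaw":0},{"dx":0,"dy":-0.003,"dz":0,"yaw":0},{"dx":0,"dy":0,"dz":0,"yaw":0}]'
python3 -m crank '[{"dx":0,"dy":0,"dz":-0.0025,"yaw":0},{"dx":0,"dy":0,"dz":-0.002,"yaw":0},{"dx":0,"dy":0,"dz":0,"yaw":0}]'
python3 -c "
from h import *
print(telemetry.state()['torque'])"
```

```text
time_s: 8.4
ee_pos: [487.2, -70.9, 133.7]
ee_rot: [180.0, -0.0, 141.8]
force: [0.5, 1.2, -2.2]
gripper_width: 11.8
gripper_force: 45.0
time_s: 8.78
ee_pos: [488.9, -71.7, 132.1]
ee_rot: [179.9, 0.2, 141.9]
force: [0.3, -1.9, 9.6]
gripper_width: 11.9
gripper_force: 45.0
[-0.10447033  0.33222971 -0.04125639]
```

Side force dropped and the contact is now lower. The contact moment points to the -x side, so I shift +x and repeat.

```bash
python3 -m crank '[{"dx":0,"dy":0,"dz":0.004,"yaw":0},{"dx":0.003,"dy":0,"dz":0,"yaw":0},{"dx":0,"dy":0,"dz":0,"yaw":0}]'
python3 -m crank '[{"dx":0,"dy":0,"dz":-0.0025,"yaw":0},{"dx":0,"dy":0,"dz":-0.002,"yaw":0},{"dx":0,"dy":0,"dz":0,"yaw":0}]'
python3 -c "
from h import *
print(telemetry.state()['torque'])"
```

```text
time_s: 9.15
ee_pos: [489.6, -70.9, 133.0]
ee_rot: [-180.0, -0.1, 141.8]
force: [0.4, 0.5, -3.0]
gripper_width: 11.7
gripper_force: 45.0
time_s: 9.52
ee_pos: [490.3, -71.7, 131.5]
ee_rot: [180.0, 0.1, 141.9]
force: [-1.6, -2.7, 8.2]
gripper_width: 11.9
gripper_force: 45.0
[0.04450601 0.4484654  0.08168434]
```

The height (131.5) now matches the key top. With centre (489,-71) the key works out nearer 45–50°, so I sweep yaw downward under light pressure.

```bash
python3 -m crank '[{"dx":0,"dy":0,"dz":0,"yaw":-0.3},{"dx":0,"dy":0,"dz":0,"yaw":-0.3},{"dx":0,"dy":0,"dz":0,"yaw":0}]'
python3 -m crank '[{"dx":0,"dy":0,"dz":0,"yaw":-0.3},{"dx":0,"dy":0,"dz":0,"yaw":-0.3},{"dx":0,"dy":0,"dz":0,"yaw":0}]'
python3 -c "
from h import *
print(telemetry.state()['torque'])"
```

```text
time_s: 9.9
ee_pos: [490.1, -71.8, 131.5]
ee_rot: [-180.0, 0.1, 138.9]
force: [-2.5, -3.0, 9.5]
gripper_width: 11.8
gripper_force: 45.0
time_s: 10.28
ee_pos: [490.0, -71.8, 131.5]
ee_rot: [-180.0, 0.1, 135.9]
force: [-2.5, -3.6, 9.1]
gripper_width: 12.2
gripper_force: 45.0
[-0.04280188  0.60629253  0.17712735]
```

No drop yet. I take a closer look at the gap and the tilt.

Run:
```python
from h import *
a=eyes.grab_frame('scene')[:,:,::-1]
cv2.imwrite('pics/full_j.png',a)
cv2.imwrite('pics/j.png',cv2.convertScaleAbs(cv2.resize(a[148:218,296:366],(600,600),interpolation=cv2.INTER_CUBIC),alpha=1.8,beta=-40))
```

```text
(no output)
```

View pics/j.png

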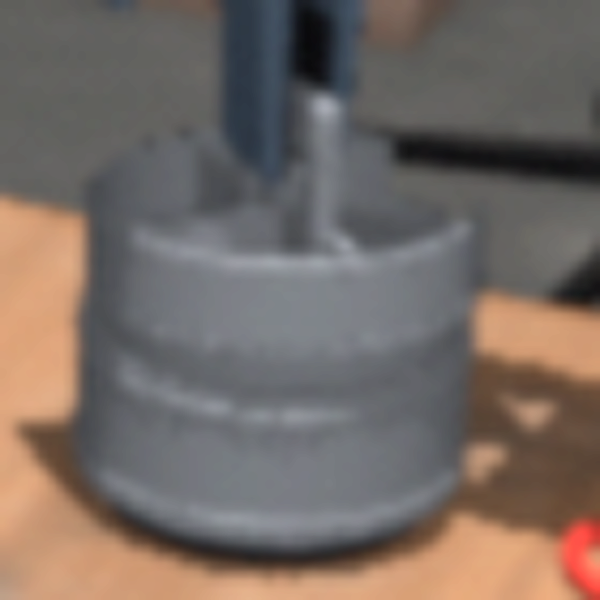

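Run:
```python
from h import *
P=lambda p:((proj('scene',p)-[296,148])*600/70).round()
t=np.radians(np.arange(0,360,2))
def ell(c,R,z):
    q=np.array([P((c[0]+R*np.cos(k),c[1]+R*np.sin(k),z)) for k in t]);i=q[:,1].argmax();return q[:,0].min(),q[:,0].max(),q[:,1].min(),q[i]
for c in((487,-69),(490,-72),(484,-62)):
  print(c)
  for R,z in((68,114),(68,80),(68,84),(60.5,70),(69,70),(69,10),(63,70)):print(R,z,ell(c,R,z))
```

```text
(487, -69)
68 114 (np.float64(80.0), np.float64(483.0), np.float64(111.0), array([298., 274.]))
68 80 (np.float64(76.0), np.float64(475.0), np.float64(198.0), array([299., 369.]))
68 84 (np.float64(76.0), np.float64(476.0), np.float64(188.0), array([271., 357.]))
60.5 70 (np.float64(97.0), np.float64(451.0), np.float64(232.0), array([275., 385.]))
69 70 (np.float64(72.0), np.float64(476.0), np.float64(223.0), array([283., 397.]))
69 10 (np.float64(67.0), np.float64(462.0), np.float64(372.0), array([266., 556.]))
63 70 (np.float64(90.0), np.float64(458.0), np.float64(230.0), array([275., 388.]))
(490, -72)
68 114 (np.float64(75.0), np.float64(477.0), np.float64(106.0), array([270., 268.]))
68 80 (np.float64(71.0), np.float64(469.0), np.float64(194.0), array([272., 363.]))
68 84 (np.float64(72.0), np.float64(470.0), np.float64(183.0), array([258., 351.]))
60.5 70 (np.float64(93.0), np.float64(445.0), np.float64(228.0), array([270., 380.]))
69 70 (np.float64(68.0), np.float64(470.0), np.float64(218.0), array([292., 392.]))
69 10 (np.float64(63.0), np.float64(456.0), np.float64(367.0), array([260., 550.]))
63 70 (np.float64(85.0), np.float64(452.0), np.float64(225.0), array([277., 383.]))
(484, -62)
68 114 (np.float64(80.0), np.float64(485.0), np.float64(118.0), array([285., 284.]))
68 80 (np.float64(76.0), np.float64(477.0), np.float64(207.0), array([293., 379.]))
68 84 (np.float64(77.0), np.float64(478.0), np.float64(196.0), array([287., 368.]))
60.5 70 (np.float64(98.0), np.float64(453.0), np.float64(242.0), array([271., 395.]))
69 70 (np.float64(73.0), np.float64(478.0), np.float64(231.0), array([277., 407.]))
69 10 (np.float64(68.0), np.float64(464.0), np.float64(381.0), array([253., 567.]))
63 70 (np.float64(90.0), np.float64(460.0), np.float64(238.0), array([270., 399.]))
```

The scene picture puts the drum's front rim nearer the camera, which suggests the drum's centre may be closer to y = -63. I check with edge profiles from the first top picture.

Run:
```python
from h import *
g=cv2.imread('pics/full_b.png',0).astype(int)
for c in((487,-69),(484,-62)):
  for z,R in((70,69),(70,63)):
    q=np.array([proj('top',(c[0]+R*np.cos(k),c[1]+R*np.sin(k),z)) for k in np.radians(np.arange(0,360,2))]);print(c,z,R,q.min(0),q.max(0))
print('row230 L',list(enumerate(g[227:233,338:356].mean(0).astype(int),338)))
print('row230 R',list(enumerate(g[227:233,390:412].mean(0).astype(int),390)))
print('col374 T',list(enumerate(g[194:212,371:378].mean(1).astype(int),194)))
print('col374 B',list(enumerate(g[248:268,371:378].mean(1).astype(int),248)))
a=cv2.imread('pics/full_a.png',0).astype(int)
print('scene col327 T',list(enumerate(a[170:184,325:330].mean(1).astype(int),170)))
print('scene col327 B',list(enumerate(a[184:216,325:330].mean(1).astype(int),184)))
```

```text
(487, -69) 70 69 [343.3 198.4] [407.1 261.8]
(487, -69) 70 63 [346.1 201.1] [404.3 259. ]
(484, -62) 70 69 [340.2 199.8] [403.9 263.2]
(484, -62) 70 63 [342.9 202.5] [401.2 260.4]
row230 L [(338, np.int64(110)), (339, np.int64(111)), (340, np.int64(107)), (341, np.int64(97)), (342, np.int64(76)), (343, np.int64(72)), (344, np.int64(93)), (345, np.int64(116)), (346, np.int64(114)), (347, np.int64(104)), (348, np.int64(120)), (349, np.int64(134)), (350, np.int64(136)), (351, np.int64(136)), (352, np.int64(136)), (353, np.int64(135)), (354, np.int64(135)), (355, np.int64(135))]
row230 R [(390, np.int64(129)), (391, np.int64(129)), (392, np.int64(128)), (393, np.int64(127)), (394, np.int64(127)), (395, np.int64(127)), (396, np.int64(127)), (397, np.int64(125)), (398, np.int64(106)), (399, np.int64(73)), (400, np.int64(54)), (401, np.int64(52)), (402, np.int64(52)), (403, np.int64(54)), (404, np.int64(74)), (405, np.int64(101)), (406, np.int64(112)), (407, np.int64(104)), (408, np.int64(98)), (409, np.int64(98)), (410, np.int64(98)), (411, np.int64(98))]
col374 T [(194, np.int64(109)), (1
[... 1124 characters left out ...]
))]
scene col327 B [(184, np.int64(90)), (185, np.int64(90)), (186, np.int64(90)), (187, np.int64(90)), (188, np.int64(90)), (189, np.int64(94)), (190, np.int64(107)), (191, np.int64(118)), (192, np.int64(121)), (193, np.int64(121)), (194, np.int64(112)), (195, np.int64(102)), (196, np.int64(104)), (197, np.int64(93)), (198, np.int64(86)), (199, np.int64(86)), (200, np.int64(88)), (201, np.int64(89)), (202, np.int64(90)), (203, np.int64(90)), (204, np.int64(90)), (205, np.int64(90)), (206, np.int64(90)), (207, np.int64(93)), (208, np.int64(100)), (209, np.int64(99)), (210, np.int64(87)), (211, np.int64(72)), (212, np.int64(50)), (213, np.int64(47)), (214, np.int64(75)), (215, np.int64(103))]
```

The top profile confirms the drum at (487,-69.5). Now the same for the tray in the latest scene picture.

Run:
```python
from h import *
a=cv2.imread('pics/full_j.png',0).astype(int)
for u in(318,328,338):print(u,[(i,int(x)) for i,x in enumerate(a[174:203,u-1:u+2].mean(1),174)])
for v in (178,204):
  print(v,'L',[(i,int(x)) for i,x in enumerate(a[v-1:v+2,300:312].mean(0),300)],'R',[(i,int(x)) for i,x in enumerate(a[v-1:v+2,345:358].mean(0),345)])
t=np.radians(np.arange(0,360,1))
for c in((487,-69.5),(490,-72)):
  for z,R in((114,68),(80,68),(70,60.5),(70,63),(70,69)):
    q=np.array([proj('scene',(c[0]+R*np.cos(k),c[1]+R*np.sin(k),z)) for k in t])
    print(c,z,R,q[:,0].min(),q[:,0].max(),[ (u,q[(abs(q[:,0]-u)<1.5)][:,1].max()) for u in (318,328,338)])
```

```text
318 [(174, 86), (175, 90), (176, 96), (177, 103), (178, 96), (179, 90), (180, 89), (181, 89), (182, 89), (183, 89), (184, 89), (185, 89), (186, 89), (187, 88), (188, 83), (189, 79), (190, 78), (191, 77), (192, 79), (193, 85), (194, 94), (195, 93), (196, 84), (197, 81), (198, 85), (199, 87), (200, 87), (201, 88), (202, 88)]
328 [(174, 75), (175, 74), (176, 75), (177, 87), (178, 109), (179, 104), (180, 96), (181, 95), (182, 95), (183, 95), (184, 95), (185, 95), (186, 95), (187, 94), (188, 91), (189, 88), (190, 85), (191, 83), (192, 82), (193, 79), (194, 81), (195, 88), (196, 98), (197, 92), (198, 85), (199, 85), (200, 86), (201, 88), (202, 90)]
338 [(174, 68), (175, 70), (176, 78), (177, 92), (178, 102), (179, 99), (180, 93), (181, 93), (182, 93), (183, 93), (184, 92), (185, 93), (186, 93), (187, 94), (188, 91), (189, 85), (190, 81), (191, 80), (192, 78), (193, 78), (194, 80), (195, 82), (196, 83), (197, 82), (198, 84), (199, 86), (200, 87), (201, 87), (202, 87)]
178 L [(300, 118), (301, 119), (302, 120), (303, 122), (304, 120), (305, 106), (306, 76), (307, 64), (308, 66), (309, 68), (
[... 849 characters left out ...]
, np.float64(193.2)), (338, np.float64(192.8))]
(487, -69.5) 70 69 304.5 351.5 [(318, np.float64(193.1)), (328, np.float64(194.2)), (338, np.float64(193.9))]
(490, -72) 114 68 304.7 351.6 [(318, np.float64(178.2)), (328, np.float64(179.3)), (338, np.float64(179.0))]
(490, -72) 80 68 304.3 350.7 [(318, np.float64(189.3)), (328, np.float64(190.3)), (338, np.float64(189.9))]
(490, -72) 70 60.5 306.8 347.9 [(318, np.float64(191.1)), (328, np.float64(192.3)), (338, np.float64(191.7))]
(490, -72) 70 63 305.9 348.7 [(318, np.float64(191.6)), (328, np.float64(192.7)), (338, np.float64(192.1))]
(490, -72) 70 69 303.9 350.8 [(318, np.float64(192.6)), (328, np.float64(193.6)), (338, np.float64(193.2))]
```

The evidence at the first contact (moment at the key, drift and twist anticlockwise) says the notch needs more yaw. I ease up, re-centre and go to yaw 145.

```bash
python3 -m crank '[{"dx":0,"dy":0,"dz":0.005,"yaw":0},{"dx":-0.0013,"dy":0.001,"dz":0.001,"yaw":0.9},{"dx":-0.0012,"dy":0.001,"dz":0,"yaw":0.9},{"dx":0,"dy":0,"dz":0,"yaw":0},{"dx":0,"dy":0,"dz":0,"yaw":0}]'
python3 -m crank '[{"dx":0,"dy":0,"dz":-0.0025,"yaw":0},{"dx":0,"dy":0,"dz":-0.0025,"yaw":0},{"dx":0,"dy":0,"dz":0,"yaw":0},{"dx":0,"dy":0,"dz":0,"yaw":0}]'
python3 -c "
from h import *
print(telemetry.state()['torque'])"
```

```text
time_s: 10.95
ee_pos: [487.7, -69.4, 134.5]
ee_rot: [180.0, -0.0, 144.8]
force: [0.1, 1.0, -3.2]
gripper_width: 11.7
gripper_force: 45.0
time_s: 11.45
ee_pos: [488.3, -69.8, 132.3]
ee_rot: [180.0, 0.1, 144.8]
force: [-2.8, -1.6, 6.6]
gripper_width: 11.9
gripper_force: 45.0
[0.31581408 0.36753169 0.20021209]
```

Lower contact heights and the drift both point to a bore centre further towards +x, -y, with the ring riding the rim's lead-in. I try (491,-73), yaw 142.

```bash
python3 -m crank '[{"dx":0,"dy":0,"dz":0.004,"yaw":0},{"dx":0.0025,"dy":-0.0023,"dz":0,"yaw":-0.3},{"dx":0.002,"dy":-0.0022,"dz":0,"yaw":-0.3},{"dx":0,"dy":0,"dz":0,"yaw":0}]'
python3 -m crank '[{"dx":0,"dy":0,"dz":-0.0025,"yaw":0},{"dx":0,"dy":0,"dz":-0.0025,"yaw":0},{"dx":0,"dy":0,"dz":0,"yaw":0},{"dx":0,"dy":0,"dz":0,"yaw":0}]'
python3 -c "
from h import *
print(telemetry.state()['torque'])"
```

```text
time_s: 11.95
ee_pos: [491.5, -73.2, 133.6]
ee_rot: [-180.0, -0.0, 141.8]
force: [-0.4, 1.1, -3.7]
gripper_width: 11.8
gripper_force: 45.0
time_s: 12.45
ee_pos: [491.8, -73.2, 130.0]
ee_rot: [180.0, 0.1, 141.9]
force: [0.5, -0.4, -2.8]
gripper_width: 11.6
gripper_force: 45.0
[-0.21745998 -0.31138061  0.00886157]
```

z is now 130 with no contact force, so the ring is already below the key top and the notch has entered. I continue down gently.

```bash
python3 -m crank '[{"dx":0,"dy":0,"dz":-0.003,"yaw":0},{"dx":0,"dy":0,"dz":-0.003,"yaw":0},{"dx":0,"dy":0,"dz":0,"yaw":0}]'
python3 -c "
from h import *
print(telemetry.state()['torque'])"
```

```text
time_s: 12.82
ee_pos: [491.8, -73.2, 125.1]
ee_rot: [180.0, 0.0, 141.8]
force: [1.7, -1.1, -3.4]
gripper_width: 11.8
gripper_force: 45.0
[-0.28007247 -0.71985588 -0.04595743]
```

```bash
python3 -m crank '[{"dx":0,"dy":0,"dz":-0.0025,"yaw":0},{"dx":0,"dy":0,"dz":0,"yaw":0}]'
python3 -m crank '[{"dx":0,"dy":0,"dz":-0.0022,"yaw":0},{"dx":0,"dy":0,"dz":0,"yaw":0},{"dx":0,"dy":0,"dz":0,"yaw":0}]'
python3 -c "
from h import *
print(telemetry.state()['torque'])"
```

```text
time_s: 13.08
ee_pos: [491.4, -72.7, 124.3]
ee_rot: [179.9, 0.0, 141.8]
force: [-1.2, 1.0, 6.8]
gripper_width: 11.6
gripper_force: 45.0
time_s: 13.45
ee_pos: [490.6, -72.0, 123.0]
ee_rot: [179.9, -0.1, 141.8]
force: [-4.2, 3.4, 10.6]
gripper_width: 12.0
gripper_force: 45.0
[ 0.21566674  0.25871316 -0.02338412]
```

```bash
python3 -m crank '[{"dx":-0.0018,"dy":0.0015,"dz":0,"yaw":0},{"dx":0,"dy":0,"dz":-0.001,"yaw":0},{"dx":0,"dy":0,"dz":0,"yaw":0}]'
python3 -c "
from h import *
print(telemetry.state()['torque'])"
```

```text
time_s: 13.82
ee_pos: [489.9, -71.4, 122.2]
ee_rot: [179.9, 0.0, 141.8]
force: [-3.2, 1.1, 8.5]
gripper_width: 12.0
gripper_force: 45.0
[-0.08343041 -0.07186102 -0.02068487]
```

z 122.2 with near-zero moments means the tray is seated (origin about 57 mm). I relax the press slightly and start turning clockwise, checking partway.

```bash
python3 -m crank '[{"dx":0,"dy":0,"dz":0.0015,"yaw":-0.5},{"dx":0,"dy":0,"dz":0,"yaw":-0.8},{"dx":0,"dy":0,"dz":0,"yaw":-0.8},{"dx":0,"dy":0,"dz":0,"yaw":-0.8},{"dx":0,"dy":0,"dz":0,"yaw":-0.8},{"dx":0,"dy":0,"dz":0,"yaw":-0.8},{"dx":0,"dy":0,"dz":0,"yaw":0}]'
python3 -c "
from h import *
print(telemetry.state()['torque'])"
```

```text
time_s: 14.7
ee_pos: [490.9, -73.0, 122.2]
ee_rot: [180.0, 0.2, 119.4]
force: [2.9, -4.8, -0.8]
gripper_width: 11.2
gripper_force: 45.0
[-1.24249639 -0.75782795  0.26117795]
```

The twist moment of 0.26 N m shows the drum turning along with the tray. I continue to yaw 90, easing the side load.

```bash
python3 -m crank '[{"dx":0.001,"dy":-0.0015,"dz":0,"yaw":-0.8},{"dx":0,"dy":0,"dz":0,"yaw":-0.8},{"dx":0,"dy":0,"dz":0,"yaw":-0.8},{"dx":0,"dy":0,"dz":0,"yaw":-0.8},{"dx":0,"dy":0,"dz":0,"yaw":-0.8},{"dx":0,"dy":0,"dz":0,"yaw":-0.8},{"dx":0,"dy":0,"dz":0,"yaw":-0.8},{"dx":0,"dy":0,"dz":0,"yaw":-0.3},{"dx":0,"dy":0,"dz":0,"yaw":0}]'
python3 -c "
from h import *
print(telemetry.state()['torque'])"
```

```text
time_s: 15.82
ee_pos: [489.8, -74.6, 121.9]
ee_rot: [-179.9, 0.2, 90.0]
force: [-1.5, -6.8, -0.6]
gripper_width: 11.8
gripper_force: 45.0
[-1.71322617  0.18250935  0.21182007]
```

```bash
python3 -m crank '[{"dx":0,"dy":-0.002,"dz":0,"yaw":0},{"dx":0,"dy":0,"dz":-0.001,"yaw":0},{"dx":0,"dy":0,"dz":0,"yaw":0}]'
python3 -c "
from h import *
print(telemetry.state()['torque'])"
python3 -m crank '[{"dx":0,"dy":0,"dz":0,"yaw":0},{"dx":0,"dy":0,"dz":0,"yaw":0},{"dx":0,"dy":0,"dz":0,"yaw":0},{"dx":0,"dy":0,"dz":0,"yaw":0}]' 0.6
python3 -m crank '[{"dx":0,"dy":0,"dz":0.02,"yaw":0},{"dx":0,"dy":0,"dz":0.05,"yaw":0},{"dx":0,"dy":0,"dz":0.05,"yaw":0},{"dx":-0.05,"dy":-0.06,"dz":0.02,"yaw":0},{"dx":-0.05,"dy":-0.06,"dz":0.02,"yaw":0},{"dx":-0.05,"dy":-0.06,"dz":0,"yaw":0},{"dx":0,"dy":-0.06,"dz":0,"yaw":0},{"dx":0,"dy":-0.06,"dz":0,"yaw":0},{"dx":0,"dy":-0.06,"dz":0,"yaw":0}]'
python3 - <<'E'
from h import *
a=eyes.grab_frame('scene')[:,:,::-1];b=eyes.grab_frame('top')[:,:,::-1]
cv2.imwrite('pics/full_k.png',a);cv2.imwrite('pics/full_l.png',b)
R=lambda im,x,y,w,h:cv2.resize(im[y:y+h,x:x+w],(400,400),interpolation=cv2.INTER_CUBIC)
cv2.imwrite('pics/k.png',np.hstack([R(a,293,150,70,70),R(b,330,185,90,90)]))
E
```

```text
time_s: 16.2
ee_pos: [490.0, -74.4, 121.4]
ee_rot: [-179.9, -0.0, 89.8]
force: [-3.1, -2.2, 5.0]
gripper_width: 11.7
gripper_force: 45.0
[-0.81287668  0.43145448  0.2040236 ]
time_s: 16.7
ee_pos: [490.8, -74.5, 120.9]
ee_rot: [-180.0, -0.0, 89.8]
force: [0.2, 0.0, -0.6]
gripper_width: 48.8
gripper_force: 0.0
time_s: 17.82
ee_pos: [373.0, -361.2, 248.2]
ee_rot: [180.0, -0.0, 89.8]
force: [-0.1, -0.4, 0.6]
gripper_width: 54.7
gripper_force: 0.0
```

View pics/k.png

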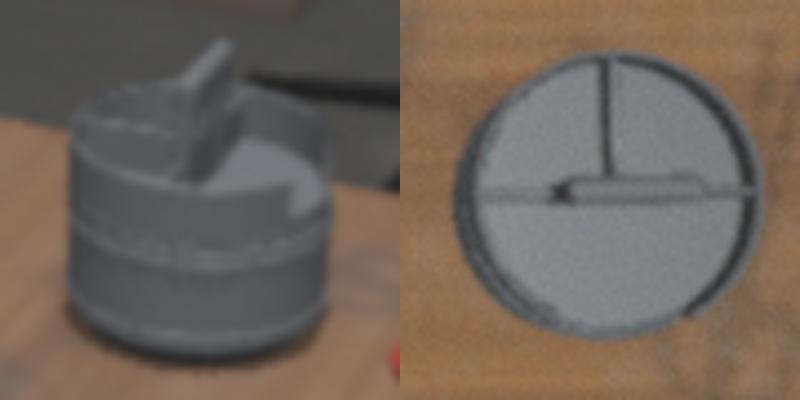

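The tray lies flush on the drum with no gap at the seam, about (200,250) in the scene crop. In the top crop the bar runs level from (570,188) to (705,188), the divider points straight up, and the open front faces down, towards the robot. The gripper is clear, so I hand in.

```bash
python3 -c "
from h import *
print(ticket.job_done())"
```

```text
the job is handed in; nothing more can be done
None
```

The job is handed in at about 18 s of the 54 s limit: the last pictures show the tray flush and level on the drum with its open front facing the robot's side, the gripper clear, and no contact with the mug, jar or mouse; the hand-in returned no verdict.

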